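# Pump up a hand-operated vacuum chuck

### The arm

A 6-joint arm with a two-finger parallel gripper is mounted at the origin on a cart in front of the work surface, level with it; the furniture and walls round the work are solid. World frame = base frame: x ahead of the robot, y to its left, z up, the work surface at z = 0. Lengths are in m, angles in rad, forces in N, time in s.
With the tool pointing down it reaches from about 0.35 to 0.975 m from the base axis. Payload 4.9 kg.
Tool frame: the origin (TCP) lies at the very end of the fingers, on their centre line; the grasp point (between the pads) lies manip.grip_point_offset behind it (manip.grip_point_offset is the distance from the TCP to the grasp point, in m); z points along the fingers, y is the line along which they close (so a half turn about z gives the same grasp; the last joint's range is limited). The gripper opens to 85 mm and grips with 20 to 120 N. Pads are 22 mm wide; open, the fingers measure 114 mm over their backs; the gripper's body (76 mm by 85 mm) begins 54 mm behind the grasp point. The pads swing forward as they close: fully open they stand 13 mm farther back than shut.
Start: joints at [-0.119, 0.053, 1.613, -0, 1.476, -0.119], TCP at [0.625, 0, 0.231] pointing down, gripper open.
Joint ranges: [-3.01, 3.01], [-1.01, 2.22], [0.06, 2.58], [-1.02, 4.17], [0.09, 2.62], [-3.14, 3.14]. Speed limits (rad/s): [2.57, 2.57, 3.14, 3.14, 3.14, 3.14].

### API

Orientations are given as a unit quaternion [w, x, y, z].
In Python, from plant import manip gives the robot as it stands.
- The arm moves only by the shell command python3 -m crank 'ROWS' [OPENING]. ROWS is JSON, a list of rows, each an object of numbers: "x", "y", "z": the shift along the tool's x, y, z in cm; "turn": the turn about the tool's z in rad. In form: [{"x": .., "y": .., "z": .., "turn": ..}, ...]. A call has 1 to 5 rows; each row shifts and turns the commanded pose from where the row before left it, along the tool's axes as they then stand; what a row does not reach is not made up. A row lasts 1/10 s, in which the tool goes at most 50 mm and 8.59 degrees, less where a joint would pass 70% of its speed; a pose out of reach is approached as far as the arm can. A call with a gripper value outside its range is refused whole. OPENING is the opening in per cent of the stroke, from 0 (shut) to 100 (fully open), set as the call begins (- or left out, the last holds). The fingers move at their own pace and stop on an object; the grip force is fixed at half the most. Time passes only in rows, so rows that do not move let the fingers close. It gives the time, the measured TCP pose, the force, the opening and the grip force at its end, in the units of the state.
- manip.state(): the state, without advancing time (a new reading comes with each control period).
- manip.grab_frame(name): name is "scene" or "side" or "wrist"; returns (picture, depth): 400x640x3 uint8, red, green, blue; 400x640 float32, m along the optical axis (not along the pixel's ray), 0 where there is no reading.
- manip.camera_model(name): a dict with "mtx" (3x3 intrinsics, pixels), "world_to_cam" (4x4, takes a point from world to camera coordinates). Camera axes: x right, y down, z forward; pixel columns grow to the right and rows downward; lengths in m; the calibration is good to about 2 mm. A picture is of the moment at which its call begins: read the wrist's pose just before it. camera_model takes no time and is no camera call; for the wrist camera it gives the pose at the moment of the call.
- manip.job_done(): hands the job in; it is judged then, once.
The state is a dict: "time": time; "joint_pos": joint angles; "joint_vel": joint speeds; "joint_efforts": joint torques, N m; "tool_pos": TCP position; "tool_rot": TCP orientation; "contact_force": force on the tool from outside, world axes, zero at the start; "ft_torque": the same for the moment, N m; "gripper_width": opening from 0.0 (shut) to 1.0 (fully open); "grasp_force": force on a finger pad.
Only numpy, scipy, OpenCV 4.12 (cv2) and the standard library are available. Lean on these libraries where they do the work, as an engineer would, in place of code of your own. Each camera call takes 0.05 s, during which the arm holds its last target. There are 200 camera calls.

### The job

Draw the vacuum on the hand-pumped chuck that carries the glass dish: press its white plunger down with the fingertips and let it spring back, again and again, until the thin steel indicator pin beside it stands fully out, then take the hand away. Only press the plunger: do not touch the pin, and leave the dish on the chuck and the small things standing round it where they are.

Things in the scene. Friction and masses are not known exactly. Their poses are not given: they have to be found in the camera images.
- chuck_base: Vacuum chuck, fixed to the worktop: a grey painted casting 92 (x) x 235 (y) x 30 mm. Origin on the worktop under its middle, z up. Along its y axis stand: the chuck disc (aluminium, 82 mm across, top 50 mm high) at y = +60 mm; the indicator boss (dark steel, 28 mm across, top 46 mm high) at y = -25 mm; the pump barrel (aluminium, 52 mm across at the foot, 40 mm above, top 68 mm high) at y = -85 mm; all at x = 0. A thin copper pipe lies along its +x side, no higher than 43 mm.
- plunger_top (a point): Middle of the top of the pump's plunger, a white mushroom cap 40 mm across and 18 mm thick on a steel stem over the barrel; moves with the plunger. 104 mm above the worktop when the plunger is up, 92 mm when it is fully pressed.
- plunger (a joint): Plunger travel in m: 0 up, 0.012 fully pressed (solid stop). Spring 4.5 N at the top, 9 N at the bottom, plus light friction and damping; let go, it springs back by itself in about a quarter of a second. Further strokes once the pin is out do no harm (the plunger may then stay a little down).
- pin_travel (a joint): Indicator pin travel in m: 0 in (tip 2 mm proud of the boss), 0.040 fully out (stop). Starts 0 to 12 mm out. Pressing the plunger does not move it; it rises as the plunger springs back, after the first 2 or 3 mm of that: 9 to 12 mm for a full stroke, less for a part stroke, none under 3 mm. It stays where pumping has brought it; three to five full strokes are needed.
- pin_top (a point): Tip of the indicator pin, a bare steel pin 10 mm across standing upright in the boss, 60 mm from the plunger's axis towards the dish; 48 mm above the worktop when in, 88 mm when fully out.
- pin: The indicator pin itself; origin 2 mm below its tip, z up. Not to be touched.
- chuck_top (a point): Middle of the chuck disc's flat top, 50 mm above the worktop; the dish lies centred on it.
- dish: Clear glass dish, 96 mm across and 16 mm high, lying loose on the chuck disc; origin in the middle of its underside.
- vial: Bystander: small white-capped vial, 22 mm across, 45 mm high, standing loose near the pump; origin under its middle.
- stopper: Bystander: dark grey rubber stopper, 42 mm across, 28 mm high, loose near the pump; origin under its middle.
- jar: Bystander: white jar with black lid, 60 mm across, 41 mm high, loose beyond the pump end of the base; origin under its middle.
Things that resemble listed ones, but are neither listed nor needed, are in the scene too. Leave any orange or yellow look-alike of the dish alone.

How it is judged:
By the outcome, as a careful person would: the job done as asked, in the order asked, and still so for the second after the job is handed in, with the robot touching nothing.
It also fails if it takes over 45 s, if anything falls off the work surface, if the arm or the gripper's body presses on something with over 40 N, if the wrist force passes 120 N, or if a joint passes its speed limit or range.

## Working session

There is one attempt and no reset: what is moved stays moved. The work goes in short steps, Python scripts to look and compute and a shell command to move; the robot and the scene stay as the last step left them, time stands still between calls to the robot, and variables do not carry over. Pictures are saved under pics/ and viewed, at most 10 in all, crops included, and the job is handed in when it is done.

```bash
mkdir -p pics; cat > h.py <<'E'
import numpy as np, cv2
from plant import manip
def grab(n,tag):
    M=manip.camera_model(n); p,d=manip.grab_frame(n)
    cv2.imwrite(f'pics/{tag}.png',p[:,:,::-1]); np.savez(f'pics/{tag}.npz',p=p,d=d,K=M['mtx'],T=M['world_to_cam'])
    return p,d,np.array(M['mtx']),np.array(M['world_to_cam'])
def load(tag):
    z=np.load(f'pics/{tag}.npz'); return z['p'],z['d'],z['K'],z['T']
def plane(u,v,K,T,z):
    R=T[:3,:3];c=-R.T@T[:3,3]; r=R.T@np.linalg.inv(K)@[u,v,1.]
    return c+r*(z-c[2])/r[2]
def cloud(d,K,T):
    v,u=np.mgrid[:d.shape[0],:d.shape[1]]
    P=np.stack([(u-K[0,2])/K[0,0]*d,(v-K[1,2])/K[1,1]*d,d],-1)
    return (P-T[:3,3])@T[:3,:3]
E
python3 - <<'E'
from h import *
a=grab('scene','s0');b=grab('side','d0')
print(manip.state()['tool_rot'],manip.grip_point_offset)
E
```

```text
[-7.40592422e-04  7.07093079e-01  7.07119850e-01 -5.88371783e-04] 0.0187
```

View pics/s0.png

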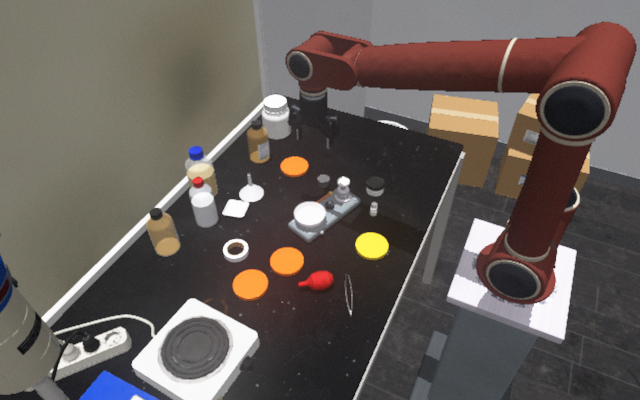

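View pics/d0.png

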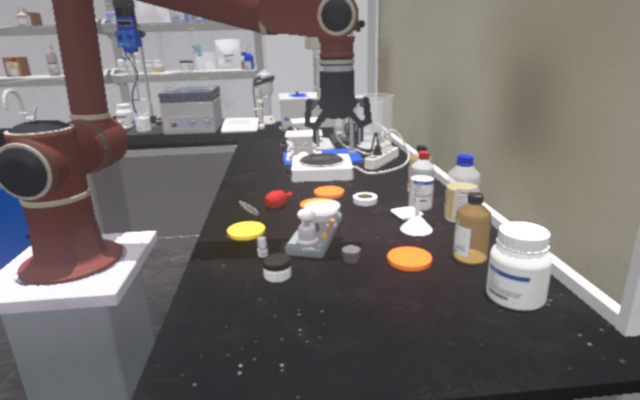

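In the scene view the chuck runs from the dish (310,216) to the white plunger cap (343,184). The pin boss is at about (330,204), the vial at (374,209), the stopper at (323,181) and the jar at (375,186). In the side view the cap is at about (306,215) and the dish at (324,210).
White things that could be taken for the plunger: vial cap (374,205), funnel (252,190), dish (310,212), jar (375,186). I choose (343,184), the mushroom cap over the barrel at the jar end of the base. I'll check it in a crop.

```bash
python3 - <<'E'
from h import *
p,d,K,T=load('s0'); 
P=cloud(d,K,T)
c=cv2.resize(p[160:245,280:395],None,fx=5,fy=5,interpolation=cv2.INTER_CUBIC)
p2,d2,K2,T2=load('d0')
c2=cv2.resize(p2[190:285,235:365],None,fx=4,fy=4,interpolation=cv2.INTER_CUBIC)
W=np.zeros((c.shape[0]+0,0,3),np.uint8)
cv2.imwrite('pics/c0.png',c[:,:,::-1]); 
for (n,u0,u1,v0,v1,D,KK,TT) in (('s',330,358,172,200,d,K,T),('d',295,318,205,225,d2,K2,T2)):
    Q=cloud(D,KK,TT)[v0:v1,u0:u1].reshape(-1,3); m=(Q[:,2]>.088)&(Q[:,2]<.112)
    print(n,m.sum(),Q[m].mean(0),Q[m].min(0),Q[m].max(0))
for n,(u,v),z in (('cap',(343,182),.104),('dish',(310,211),.066),('vial',(374,205),.045),('stop',(323,179),.028),('jar',(375,184),.041)):
    print(n,plane(u,v,K,T,z),P[v,u])
E
```

```text
s 112 [ 0.54412522 -0.03034988  0.10200916] [ 0.52704676 -0.05084215  0.09114351] [ 0.56492031 -0.01339862  0.10793615]
d 161 [ 0.5459682  -0.04622627  0.09848259] [ 0.52706988 -0.05821316  0.088056  ] [ 0.56586885 -0.02356303  0.10442429]
cap [ 0.54161239 -0.02775774  0.104     ] [ 0.54138282 -0.0272      0.10455014]
dish [0.59384122 0.09225812 0.066     ] [0.59464949 0.0907228  0.06421431]
vial [ 0.43854489 -0.03342992  0.045     ] [ 0.43919443 -0.03554337  0.04280366]
stop [ 0.63841146 -0.08968009  0.028     ] [ 0.63604605 -0.08473622  0.03294566]
jar [ 0.47153568 -0.12744801  0.041     ] [ 0.47263339 -0.13097714  0.03763182]
```

View pics/c0.png

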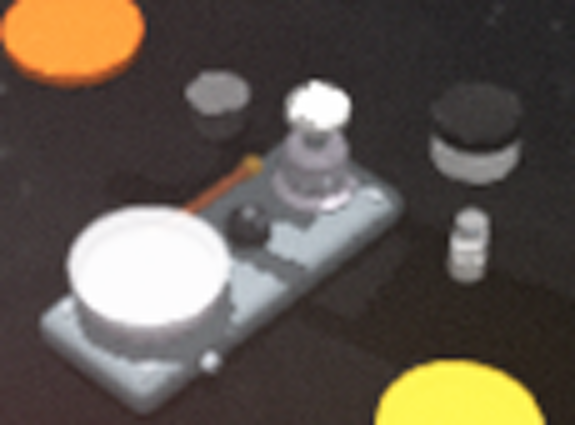

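The crop confirms it: white mushroom cap at px (343.6,181), over the stepped barrel, with the dark boss between it and the dish. Cap centre ≈ (0.546, -0.036). I'll close the fingers, move above it and look from there.

```bash
python3 -m crank '[{"x":-0.7,"y":-1.6,"z":1.4},{"x":-0.7,"y":-1.6,"z":1.4},{"x":-0.7,"y":-1.6,"z":1.4},{"x":-0.7,"y":-1.6,"z":1.4},{"x":-0.8,"y":-1.5,"z":1.4}]' 0; python3 -m crank '[{"x":0},{"x":0},{"x":0}]'; python3 - <<'E'
from h import *
print(manip.state()['tool_pos'],manip.state()['contact_force'])
for n in ('wrist','side','scene'):
    p,d,K,T=grab(n,n[0]+'1')
    Q=cloud(d,K,T); m=(Q[...,2]>.09)&(Q[...,2]<.112)&(abs(Q[...,0]-.546)<.035)&(abs(Q[...,1]+.036)<.035)&(p.min(-1)>120)
    print(n,m.sum(), Q[m].mean(0) if m.any() else '', Q[m].min(0) if m.any() else '',Q[m].max(0) if m.any() else '')
p=cv2.imread('pics/w1.png');q=cv2.imread('pics/d1.png')[170:290,220:380]
cv2.imwrite('pics/v1.png',np.vstack([cv2.resize(p,(480,300)),cv2.resize(q,(400,300))[:, :400] if 0 else cv2.copyMakeBorder(cv2.resize(q,(400,300)),0,0,40,40,0)]))
E
```

```text
[6.24429290e-01 7.32601524e-05 2.30171654e-01] [ 0.79260235  0.09047021 -0.34142875]
wrist 1404 [ 0.54480933 -0.03384873  0.10141717] [ 0.52519321 -0.05438417  0.09019409] [ 0.56270801 -0.01642647  0.10486276]
side 156 [ 0.5460135  -0.0462809   0.09899709] [ 0.52708621 -0.0598418   0.09005289] [ 0.56598219 -0.02186607  0.10433641]
scene 103 [ 0.54368571 -0.03095358  0.10242376] [ 0.52615004 -0.05199794  0.09216567] [ 0.56213961 -0.01472029  0.10909616]schema error: expected keys x, y, z, turn
schema error: expected keys x, y, z, turn
[ WARN:0@3.593] global loadsave.cpp:275 findDecoder imread_('pics/d1.png'): can't open/read file: check file path/integrity
Traceback (most recent call last):
TypeError: 'NoneType' object is not subscriptable
```

The rows need all four keys, so nothing moved. The wrist view still gave a good cap centre: (0.545, -0.035).

```bash
python3 -m crank '[{"x":-0.7,"y":-1.6,"z":1.4,"turn":0},{"x":-0.7,"y":-1.6,"z":1.4,"turn":0},{"x":-0.7,"y":-1.6,"z":1.4,"turn":0},{"x":-0.7,"y":-1.6,"z":1.4,"turn":0},{"x":-0.7,"y":-1.6,"z":1.4,"turn":0}]' 0; python3 -m crank '[{"x":0,"y":0,"z":0,"turn":0},{"x":0,"y":0,"z":0,"turn":0},{"x":0,"y":0,"z":0,"turn":0}]'; python3 - <<'E'
from h import *
print(manip.state()['tool_pos'],manip.state()['contact_force'])
for n in ('wrist','side'):
    p,d,K,T=grab(n,n[0]+'2')
    Q=cloud(d,K,T); m=(Q[...,2]>.098)&(Q[...,2]<.110)&(abs(Q[...,0]-.546)<.035)&(abs(Q[...,1]+.036)<.035)&(p.min(-1)>120)
    print(n,m.sum(), Q[m].mean(0), Q[m].min(0),Q[m].max(0))
p=cv2.imread('pics/w2.png');q=cv2.imread('pics/s2.png')[170:290,220:380]
cv2.imwrite('pics/v2.png',np.vstack([cv2.resize(p,(480,300)),cv2.copyMakeBorder(cv2.resize(q,(400,300)),0,0,40,40,0)]))
E
```

```text
time: 0.75
tool_pos: [0.5442, -0.0352, 0.1606]
tool_rot: [-0.0, 0.707, 0.707, -0.0]
contact_force: [-0.0, -0.5, -0.1]
gripper_width: 0.143
grasp_force: 0.0
time: 1.05
tool_pos: [0.5462, -0.0349, 0.1626]
tool_rot: [0.001, 0.707, 0.707, 0.001]
contact_force: [0.1, -0.2, -0.0]
gripper_width: -0.002
grasp_force: 0.0
[ 0.54620669 -0.03492391  0.16255434] [ 0.08711107 -0.15136171 -0.02209565]
wrist 2362 [ 0.54389997 -0.03394686  0.10166994] [ 0.52494902 -0.05187422  0.09801118] [ 0.56328299 -0.01646341  0.10486524]
side 96 [ 0.54642423 -0.04277513  0.10171875] [ 0.52745008 -0.056362    0.0980178 ] [ 0.56391811 -0.02163843  0.10505983]
```

View pics/v2.png

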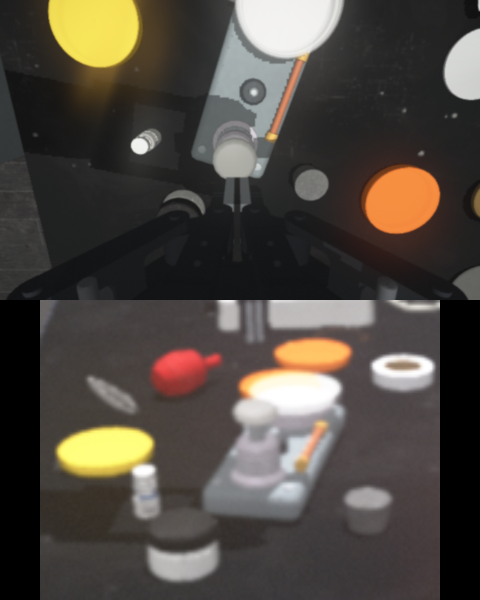

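The wrist view shows the fingertips just short of the cap, which is at (235,155). The pin in its boss is at (253,91) and nearly in. Alignment is within 2 mm, so I'll descend to just above the cap and then press.

```bash
python3 -m crank '[{"x":0,"y":0,"z":2,"turn":0},{"x":0,"y":0,"z":2,"turn":0},{"x":0,"y":0,"z":1.2,"turn":0},{"x":0,"y":0,"z":0,"turn":0},{"x":0,"y":0,"z":0,"turn":0}]'; python3 -m crank '[{"x":0,"y":0,"z":0.6,"turn":0},{"x":0,"y":0,"z":0.6,"turn":0},{"x":0,"y":0,"z":0.4,"turn":0},{"x":0,"y":0,"z":0,"turn":0},{"x":0,"y":0,"z":0,"turn":0}]'
```

```text
time: 1.65
tool_pos: [0.5455, -0.035, 0.1098]
tool_rot: [0.0, 0.707, 0.707, 0.0]
contact_force: [0.3, 0.5, 0.3]
gripper_width: 0.005
grasp_force: 0.0
time: 2.15
tool_pos: [0.5466, -0.0353, 0.0955]
tool_rot: [0.002, 0.707, 0.707, 0.001]
contact_force: [-0.6, 1.2, 6.3]
gripper_width: 0.003
grasp_force: 3.1
```

```bash
python3 -m crank '[{"x":0,"y":0,"z":0.4,"turn":0},{"x":0,"y":0,"z":0.1,"turn":0},{"x":0,"y":0,"z":0,"turn":0}]'
```

```text
time: 2.45
tool_pos: [0.5468, -0.0353, 0.0916]
tool_rot: [0.001, 0.707, 0.707, 0.001]
contact_force: [-3.5, 0.9, 11.6]
gripper_width: 0.003
grasp_force: 5.9
```

The force (11.6 N) and height (91.6 mm) show it is on the stop. Release by 2.2 cm and let it spring back, then stroke again.

```bash
python3 -m crank '[{"x":0,"y":0,"z":-1.2,"turn":0},{"x":0,"y":0,"z":-1.0,"turn":0},{"x":0,"y":0,"z":0,"turn":0},{"x":0,"y":0,"z":0,"turn":0},{"x":0,"y":0,"z":0,"turn":0}]'; python3 - <<'E'
from h import *
p,d,K,T=grab('wrist','w3'); print(manip.state()['tool_pos'])
Q=cloud(d,K,T); a=np.array([.35,.937]); c=np.array([.545,-.035])+.06*a
m=(np.hypot(Q[...,0]-c[0],Q[...,1]-c[1])<.012); z=Q[...,2][m]; print(c,m.sum(),np.percentile(z,[50,90,99]),z.max())
m=(Q[...,2]>.085)&(Q[...,2]<.110)&(abs(Q[...,0]-.546)<.03)&(abs(Q[...,1]+.036)<.03)&(p.min(-1)>120)
print(np.percentile(Q[m],[5,50,95],axis=0))
E
```

```text
time: 2.95
tool_pos: [0.5444, -0.0349, 0.1095]
tool_rot: [-0.001, 0.707, 0.707, -0.0]
contact_force: [-0.6, -0.4, 0.2]
gripper_width: -0.002
grasp_force: 0.0
[ 0.54438857 -0.03488763  0.10944326]
[0.566   0.02122] 1097 [0.04555283 0.06093426 0.06250039] 0.06317966791314526
[[ 0.52729648 -0.03588313  0.09714034]
 [ 0.54368603 -0.02575937  0.10120413]
 [ 0.56075886 -0.01810217  0.10279352]]
```

View pics/w3.png

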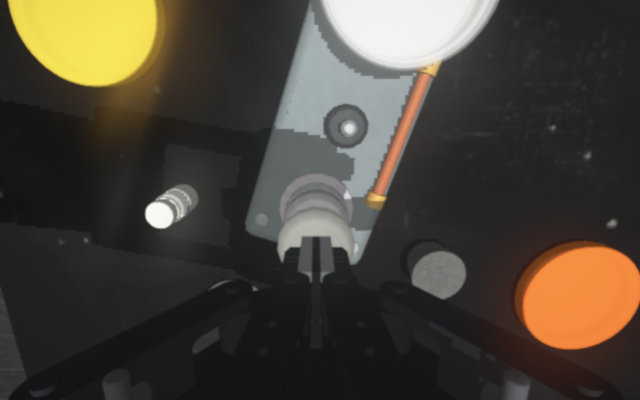

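The wrist view shows the fingertips on the cap at (317,245) and the pin at (347,127), raised to about 62 mm (14 mm out). Three more strokes.

```bash
for i in 1; do python3 -m crank '[{"x":0,"y":0,"z":0.8,"turn":0},{"x":0,"y":0,"z":0.8,"turn":0},{"x":0,"y":0,"z":0.6,"turn":0},{"x":0,"y":0,"z":0,"turn":0},{"x":0,"y":0,"z":0,"turn":0}]' | grep -E 'pos|force'; done
python3 -m crank '[{"x":0,"y":0,"z":-1.2,"turn":0},{"x":0,"y":0,"z":-1.0,"turn":0},{"x":0,"y":0,"z":0,"turn":0},{"x":0,"y":0,"z":0,"turn":0},{"x":0,"y":0,"z":0,"turn":0}]' | grep -E 'pos|force'
python3 -m crank '[{"x":0,"y":0,"z":0.8,"turn":0},{"x":0,"y":0,"z":0.8,"turn":0},{"x":0,"y":0,"z":0.6,"turn":0},{"x":0,"y":0,"z":0,"turn":0},{"x":0,"y":0,"z":0,"turn":0}]' | grep -E 'pos|force'
python3 -m crank '[{"x":0,"y":0,"z":-1.2,"turn":0},{"x":0,"y":0,"z":-1.0,"turn":0},{"x":0,"y":0,"z":0,"turn":0},{"x":0,"y":0,"z":0,"turn":0},{"x":0,"y":0,"z":0,"turn":0}]' | grep -E 'pos|force'
cat > pin.py <<'E'
from h import *
import sys
p,d,K,T=grab('wrist',sys.argv[1]); print(manip.state()['tool_pos'])
Q=cloud(d,K,T); m=(np.hypot(Q[...,0]-.566,Q[...,1]-.021)<.012); z=Q[...,2][m]; print(m.sum(),np.percentile(z,[50,90,99]),z.max())
E
python3 pin.py w4
```

```text
tool_pos: [0.5459, -0.0352, 0.0915]
contact_force: [-8.3, 1.2, 18.9]
grasp_force: 9.4
tool_pos: [0.5443, -0.0349, 0.1092]
contact_force: [-0.1, 0.4, -0.4]
grasp_force: 0.0
tool_pos: [0.5458, -0.0352, 0.0915]
contact_force: [-8.0, 1.8, 19.8]
grasp_force: 9.7
tool_pos: [0.5443, -0.0349, 0.1092]
contact_force: [-0.4, 0.2, 0.1]
grasp_force: 0.0
[ 0.54427222 -0.034862    0.10915684]
1102 [0.04572265 0.08061541 0.08214835] 0.08295667136198889
```

The pin is at about 82 mm, against 88 mm when fully out. Two more strokes: one to reach the stop and one for margin, which is allowed.

```bash
python3 -m crank '[{"x":0,"y":0,"z":0.8,"turn":0},{"x":0,"y":0,"z":0.8,"turn":0},{"x":0,"y":0,"z":0.6,"turn":0},{"x":0,"y":0,"z":0,"turn":0},{"x":0,"y":0,"z":0,"turn":0}]' | grep -E 'pos|force'
python3 -m crank '[{"x":0,"y":0,"z":-1.2,"turn":0},{"x":0,"y":0,"z":-1.0,"turn":0},{"x":0,"y":0,"z":0,"turn":0},{"x":0,"y":0,"z":0,"turn":0},{"x":0,"y":0,"z":0,"turn":0}]' | grep -E 'pos|force'
python3 pin.py w5
python3 -m crank '[{"x":0,"y":0,"z":0.8,"turn":0},{"x":0,"y":0,"z":0.8,"turn":0},{"x":0,"y":0,"z":0.6,"turn":0},{"x":0,"y":0,"z":0,"turn":0},{"x":0,"y":0,"z":0,"turn":0}]' | grep -E 'pos|force'
python3 -m crank '[{"x":0,"y":0,"z":-1.2,"turn":0},{"x":0,"y":0,"z":-1.0,"turn":0},{"x":0,"y":0,"z":0,"turn":0},{"x":0,"y":0,"z":0,"turn":0},{"x":0,"y":0,"z":0,"turn":0}]' | grep -E 'pos|force'
python3 pin.py w6
python3 -m crank '[{"x":0,"y":0,"z":-2.5,"turn":0},{"x":0,"y":0,"z":-2.5,"turn":0},{"x":0,"y":0,"z":-2.5,"turn":0},{"x":0,"y":0,"z":-2.5,"turn":0},{"x":0,"y":0,"z":0,"turn":0}]'
python3 pin.py w7
```

```text
tool_pos: [0.5458, -0.0352, 0.0915]
contact_force: [-7.0, 1.0, 18.2]
grasp_force: 9.3
tool_pos: [0.5443, -0.0349, 0.1092]
contact_force: [0.7, 0.4, -0.0]
grasp_force: 0.0
[ 0.54432167 -0.03488123  0.10923445]
1104 [0.0457407  0.08723335 0.08833981] 0.0890768149951513
tool_pos: [0.5458, -0.0352, 0.0915]
contact_force: [-8.0, 1.4, 18.7]
grasp_force: 9.3
tool_pos: [0.5443, -0.0349, 0.1092]
contact_force: [-0.7, 0.4, -0.3]
grasp_force: 0.0
[ 0.54434105 -0.03488252  0.10927196]
1101 [0.04582158 0.08721077 0.08862194] 0.08902546295020726
time: 7.65
tool_pos: [0.547, -0.0354, 0.2143]
tool_rot: [0.003, 0.707, 0.707, 0.002]
contact_force: [1.4, -0.5, 0.1]
gripper_width: -0.002
grasp_force: 0.0
[ 0.54596878 -0.03519091  0.21187889]
503 [0.04569164 0.08705917 0.08838042] 0.08877032262810608
```

View pics/w7.png

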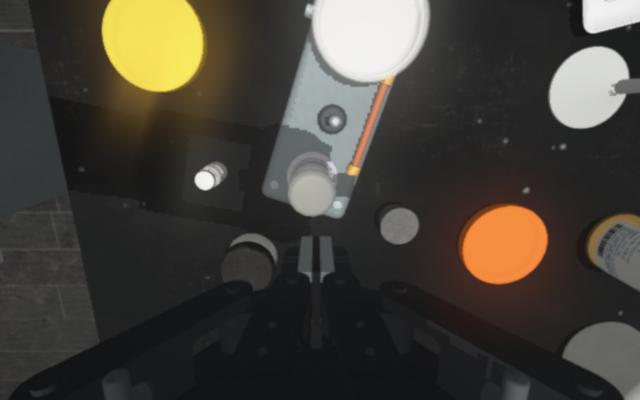

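The view shows the pin at (333,120) with its tip at 88 mm, fully out and unchanged by the extra stroke. The dish (370,35), vial (208,178), stopper (400,224) and jar (250,262) are in place, and the hand is clear.

```bash
python3 -m crank '[{"x":0,"y":0,"z":0,"turn":0},{"x":0,"y":0,"z":0,"turn":0},{"x":0,"y":0,"z":0,"turn":0}]' | grep pos; python3 -c "
from plant import manip
print(manip.job_done())"
```

```text
tool_pos: [0.5442, -0.0348, 0.2085]
the job is handed in; nothing more can be done
None
```

The vacuum is drawn: after five full plunger strokes the indicator pin stands fully out (tip about 88 mm), the hand is clear, the dish and the small things stand where they were, and the job is handed in.

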